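Clear the slugs and hold the coating gauge on the marked spot

ROBOT

A 7-joint arm with a two-finger parallel gripper is mounted at the origin on a cart in front of the work surface, level with it; the furniture and walls round the work are solid. World frame = base frame: x ahead of the robot, y to its left, z up, the work surface at z = 0. Lengths are in m, angles in degrees, forces in N, time in s.
With the tool pointing down it reaches from about 0.425 to 0.875 m from the base axis. Payload 4.7 kg.
Tool frame: the origin (TCP) lies at the very end of the fingers, on their centre line; the grasp point (between the pads) lies 19 mm behind it; y points along the fingers, z is the direction in which the jaws open and shut, and the axes are right-handed (so a half turn about y gives the same grasp; the last joint's range is limited). The gripper opens to 87 mm and grips with 3 to 60 N. Pads are 19 mm wide; open, the fingers measure 117 mm over their backs; the gripper's body (75 mm by 190 mm) begins 51 mm behind the grasp point.
Start: joints at [-67.489, 18.392, -4.016, 83.108, 1.295, 78.541, -3.26], TCP at [0.24, 0.604, 0.223] pointing down, gripper open.
Joint ranges: [-163.93, 163.93], [-17.29, 119.83], [-79.2, 71.16], [3.27, 140.29], [-89.18, 269.18], [5.43, 117.66], [-154.24, 154.24]. Speed limits (degrees/s): [147.25, 147.25, 180, 180, 180, 180, 180].

INTERFACE

Orientations are given as [roll, pitch, yaw] about the fixed x, y, z axes, in that order (R = Rz(yaw) Ry(pitch) Rx(roll)).
In Python, from cell import env gives the robot as it stands.
- The arm moves only by the shell command python3 -m pendant 'ROWS' [FORCE]. ROWS is JSON, one flat list of numbers, 7 for each row, row after row: the shift along the world's x, y, z in units of 40 mm (1.0 is 40 mm), then the turn, a rotation vector about the world's x, y, z in units of 10 degrees (1.0 is 10 degrees), then the finger opening in mm, from 0 to 87. In form: [x, y, z, wx, wy, wz, jaw, x, y, z, wx, wy, wz, jaw, ...]. A call has 1 to 10 rows; each row shifts and turns the commanded pose from where the row before left it; what a row does not reach is not made up. A row lasts 1/8 s, in which the tool goes at most 62.5 mm and 10.7 degrees, less where a joint would pass 70% of its speed; a pose out of reach is approached as far as the arm can. A call is refused whole if a number of a shift passes 1 or a number of a turn 1, either way. A call with a gripper value outside its range is refused whole. The fingers move at their own pace and stop on an object; FORCE is the grip in N (left out, the last holds). Time passes only in rows, so rows that do not move let the fingers close. It gives the time, the measured TCP pose, the force and the opening at its end, in the units of the state.
- env.get_obs(): the state, without advancing time (a new reading comes with each control period).
- env.read_camera(name): name is "scene" or "top" or "wrist"; returns a dict with "image" (384x512x3 uint8, red, green, blue), "fx", "fy", "cx", "cy" (pixels), "k1" (the pictures are not rectified: a ray, as slopes to the right and down, at radius r is drawn at 1 + k1 r^2 times it, then the intrinsics apply), "cam_to_world" (4x4, takes a point from camera to world coordinates). Camera axes: x right, y up, looking along -z (the intrinsics and any distortion apply to the point x, -y, -z); pixel columns grow to the right and rows downward; lengths in m; the calibration is good to about 2 mm. A picture is of the moment at which its call begins. There is no depth.
- env.sign_off(): hands the job in, once; it reports no verdict.
The state is a dict: "time_s": time; "qpos": joint angles; "joint_velocities": joint speeds; "effort": joint torques, N m; "tool_pos": TCP position; "tool_rot": TCP orientation; "force": force on the tool from outside, world axes, zero at the start; "wrist_torque": the same for the moment, N m; "grip_width": finger opening in m.
Only numpy, scipy, OpenCV 4.12 (cv2) and the standard library are available. Lean on these libraries where they do the work, as an engineer would, in place of code of your own. Each camera call takes 0.05 s, during which the arm holds its last target.

TASK

Use the scraper block to sweep the four loose hole-saw slugs down the sloping front panel of the instrument case into the tray at its foot, then set the block down upright on the bench, clear of the case and the tray. Lift the pen-type coating gauge out of its holder and put its spring foot inside the ring marked on the panel, with the gauge square to the slope and pressed gently until the foot is about half-way in. Finish while still holding it there; never touch the slugs with the gripper, and leave the other things on the bench alone.

Things in the scene. Friction and masses are not known exactly. Their poses are not given: they have to be found in the camera images.
- case: Instrument case with a sloping front, grey, 180 wide (y) x 175 deep (x), fixed, on the bench. Origin at the centre of its footprint on the bench, x to its back, z up. Front face 45 high, back 79 high; the flat aluminium strip along the top back (40 deep) has four drilled 28 mm holes.
- panel: The plain grey sloping front panel of the case, a plane 139 (x) x 168 (y), fixed. Origin at the centre of its face; x points up the slope away from the front edge, y along its width, z square out of the face. It slopes 14 degrees, so z leans 0.245 rad from vertical towards the case's front. Its lower edge is at x = -70, its upper edge at x = +70, where the case's top strip goes on level.
- tray: Open dark sheet-steel tray against the front face of the case, 64 (x) x 200 (y), walls 20 high and 2 thick, fixed. Origin at the centre of its underside, axes as the case's.
- slug_1: Loose aluminium disc (hole-saw slug), 26 diameter x 7 thick, 11 g, at first flat on the sloping panel. Origin at the centre of its underside.
- slug_2: Another such slug.
- slug_3: Another such slug.
- slug_4: Another such slug. All four lie at first with their centres within 50 of the panel's middle line (y) and no higher than x = +26 on the panel.
- block: Scraper block standing upright on the bench, loose, 0.16 kg: beech with a black nylon shoe, 24 thick (x) x 150 long (y) x 52 high. Origin at the centre of its underside, z up. Gripped across its 24 mm thickness.
- holder: Wooden block 66 x 66 x 38 high on a steel base 84 x 84 x 5, fixed, with an upright 19 mm hole in its middle in which the gauge stands. Origin at the centre of its underside.
- gauge: Pen-type coating gauge, loose, 0.15 kg, standing upright in the holder. Origin at the centre of the lower end of its 16 mm round steel sleeve (z 0 to 25); above that a square grey handle 24 x 24 (sides along x and y) from z = 25 to 108, then a round black cap to z = 116. The spring foot comes 10 out of the sleeve, below the origin, when free. In the holder the origin is 13 above the bench.
- foot (a joint): Travel of the gauge's spring foot into the sleeve, m: 0 is fully out, 0.010 is fully in (flush). Straight spring, 1.5 N to start it moving, 4 N half-way, 6.5 N fully in; it springs back.
- foot_tip (a point): Centre of the flat end of the spring foot (10 mm diameter), on the gauge's axis, 10 below the gauge's origin when the foot is out.
- mark: Dark ring with four short ticks outside it, drawn flat on the sloping panel; 25 inner diameter. Origin at its centre on the panel's face, axes parallel to the panel's.
- tape_white: Bystander: roll of white tape lying flat, 76 across, 12 high.
- side_cutter: Bystander: pliers lying flat, 130 x 57 x 11.
- scissors: Bystander: scissors lying flat, 143 x 67 x 8.
- screwdriver_1: Bystander: screwdriver lying on the bench, 193 long.
- core_3: Bystander: grey tape-wound ring core, 66 across, 22 high.
- core_5: Bystander: smaller grey ring core, 58 across, 20 high.
- small_toroid_4: Bystander: small wound toroid with leads, 70 across, 58 high.
Things that resemble listed ones, but are neither listed nor needed, are in the scene too. Of the things like the gauge, leave any that is turquoise; of the rest the larger one is meant.

How it is judged (in metres and radians):
On the way, in this order (a step that is already met when the one before it is completed fails the run):
1. all four slugs lie in the tray, the gauge still standing in its holder (x of slug_1 in the frame of tray between -0.034 and 0.034 m and y of slug_1 in the frame of tray between -0.102 and 0.102 m and z of each of slug_1, slug_2, slug_3, slug_4 in the frame of tray below 0.027 m and x of slug_2 in the frame of tray between -0.034 and 0.034 m and y of slug_2 in the frame of tray between -0.102 and 0.102 m and x of slug_3 in the frame of tray between -0.034 and 0.034 m and y of slug_3 in the frame of tray between -0.102 and 0.102 m and x of slug_4 in the frame of tray between -0.034 and 0.034 m and y of slug_4 in the frame of tray between -0.102 and 0.102 m and distance of gauge from where it was at the start of the episode below 0.02 m), for 0.2 s.
2. the scraper block stands released on the bench, clear of case and tray (height (world z) of block below 0.005 m and angle between block's own z axis and vertical below 0.15 rad and contact force between the fingers and block below 0.1 N and contact force between block and tray below 0.05 N and contact force between block and case below 0.05 N and linear speed of block below 0.02 m/s), for 0.2 s.
3. the gauge is lifted out of its holder in the gripper (height (world z) of gauge above 0.05 m and contact force between the fingers and gauge above 1 N), for 0.1 s.
At the end, for the whole second after the job is handed in: The gripper holds the gauge with its foot's tip within 7.5 mm (x and y) of the mark's centre, foot 2 to 8 mm in, axis within 0.12 rad of the panel's normal, 1 to 9 N on the panel, still; slugs in the tray; block upright and released on the bench (all of step 2 and x of foot_tip in the frame of mark between -0.0075 and 0.0075 m and y of foot_tip in the frame of mark between -0.0075 and 0.0075 m and value of joint foot between 0.002 and 0.008 m and angle between the z axis of gauge and the z axis of panel, either way round below 0.12 rad and contact force between gauge and panel between 1 and 9 N and contact force between the fingers and gauge above 1 N and linear speed of gauge below 0.02 m/s and x of slug_1 in the frame of tray between -0.034 and 0.034 m and y of slug_1 in the frame of tray between -0.102 and 0.102 m and z of each of slug_1, slug_2, slug_3, slug_4 in the frame of tray below 0.027 m and x of slug_2 in the frame of tray between -0.034 and 0.034 m and y of slug_2 in the frame of tray between -0.102 and 0.102 m and x of slug_3 in the frame of tray between -0.034 and 0.034 m and y of slug_3 in the frame of tray between -0.102 and 0.102 m and x of slug_4 in the frame of tray between -0.034 and 0.034 m and y of slug_4 in the frame of tray between -0.102 and 0.102 m); the arm keeps its last pose, push and grip.
It fails at once if the gripper or arm touches a slug (contact force between any of the fingers, the arm and slug_1 above 1 N or contact force between any of the fingers, the arm and slug_2 above 1 N or contact force between any of the fingers, the arm and slug_3 above 1 N or contact force between any of the fingers, the arm and slug_4 above 1 N).
It fails at once if the gauge is jammed hard against the panel or case (contact force between gauge and panel above 15 N or contact force between gauge and case above 15 N).
It fails at once if a bystander is disturbed (distance of any of tape_white, side_cutter, scissors, screwdriver_1, core_3, core_5, small_toroid_4 from where it was at the start of the episode above 0.02 m).
It also fails if it takes over 67 s, if anything falls off the work surface, if the arm or the gripper's body presses on something with over 40 N, if the wrist force passes 120 N, or if a joint passes its speed limit or range.

## Working session

There is one attempt and no reset: what is moved stays moved. The work goes in short steps, Python scripts to look and compute and a shell command to move; the robot and the scene stay as the last step left them, time stands still between calls to the robot, and variables do not carry over. Pictures are saved under pics/ and viewed, and the job is handed in when it is done.

```bash
ls; mkdir -p pics; python3 - <<'E'
from cell import env
import cv2,json
o=env.get_obs(); print(o)
for n in ["scene","top","wrist"]:
    c=env.read_camera(n); cv2.imwrite(f"pics/{n}0.png",c["image"][:,:,::-1])
    print(n,c["fx"],c["fy"],c["cx"],c["cy"],c["k1"],c["cam_to_world"])
E
```

```text
pics
{'time_s': 0.0, 'qpos': array([-67.48776323,  18.4390914 ,  -4.01526858,  83.17520594,
         1.29644284,  78.54095584,  -3.26151858]), 'joint_velocities': array([ 0.01904815,  0.01859952, -0.04838751,  0.05701739, -0.02639793,
        0.03244293,  0.06788279]), 'effort': array([-1.59783604e-04, -4.91287172e+01, -4.03943891e-01, -3.12528205e+01,
       -6.39874628e-02,  4.36906144e-02,  1.67574149e-04]), 'tool_pos': array([0.24023396, 0.60337639, 0.22145847]), 'tool_rot': array([-9.01099294e+01, -7.28563856e-03, -2.17039535e+01]), 'force': array([ 0.46027986, -0.68915569,  0.23537551]), 'wrist_torque': array([-0.00060605,  0.00841389, -0.03764603]), 'grip_width': 0.08741316300543313}
scene 358.60970108505745 358.60970108505745 259.44901021349716 184.57388162616877 -0.07169137418276603 [[ 0.46546009  0.51452835 -0.72014407 -0.27389871]
 [-0.88506675  0.27237402 -0.37745099 -0.38025508]
 [ 0.0019393   0.81306394  0.58217117  0.75793416]
 [ 0.          0.          0.          1.        ]]
top 402.30754425407497 402.30754425407497 261.17383076746285 190.7084613815511 0.037981171062162276 [[-0.01220608  0.99260158 -0.12080194  0.41197404]
 [-0.99982758 -0.01380622 -0.01241783  0.06785573]
 [-0.01399377  0.12062954  0.99259896  1.3466653 ]
 [ 0.          0.          0.          1.        ]]
wrist 311.9772060246189 311.9772060246189 253.88895144731168 191.74829503781905 -0.06806086636841097 [[ 0.36916837 -0.8860666  -0.28035814  0.16125349]
 [ 0.92936101  0.35142405  0.11308956  0.63412547]
 [-0.00168029 -0.30230302  0.9532104   0.38375324]
 [ 0.          0.          0.          1.        ]]
```

View pics/scene0.png

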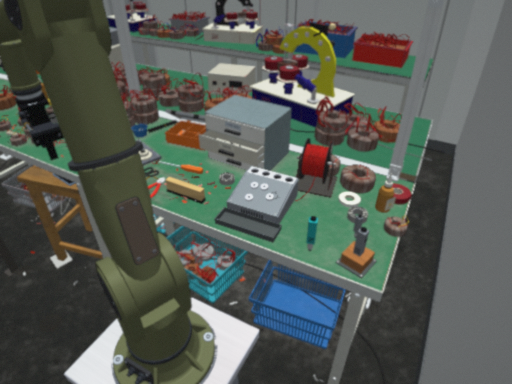

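View pics/top0.png

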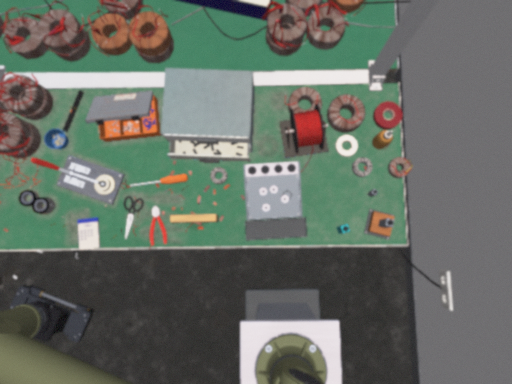

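View pics/wrist0.png

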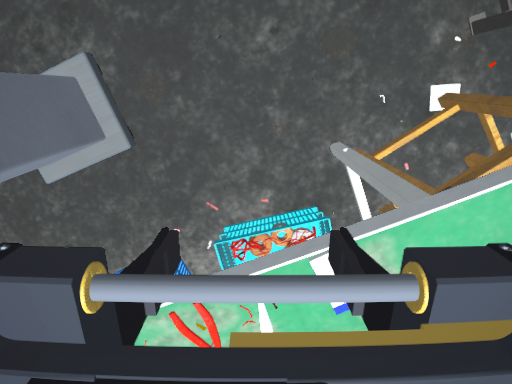

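Top view: case at about (273,192), tray at (276,228), and block at (193,218). The holder with its gauge is at (381,223), with other gauge-like things at (343,229) turquoise and (373,193) small. I'll enlarge these.

```bash
cat > h.py <<'E'
import numpy as np,cv2
from cell import env
def K(c): return np.array([[c["fx"],0,c["cx"]],[0,c["fy"],c["cy"]],[0,0,1.]])
def ray(c,u,v):
    xd=np.array([(u-c["cx"])/c["fx"],(v-c["cy"])/c["fy"]])
    s=xd.copy()
    for _ in range(30): s=xd/(1+c["k1"]*(s@s))
    T=c["cam_to_world"]; d=T[:3,:3]@np.array([s[0],-s[1],-1.]); return T[:3,3],d/np.linalg.norm(d)
def onz(c,u,v,z):
    o,d=ray(c,u,v); return o+d*(z-o[2])/d[2]
def onplane(c,u,v,p,n):
    o,d=ray(c,u,v); return o+d*(((p-o)@n)/(d@n))
def proj(c,P):
    T=c["cam_to_world"]; q=T[:3,:3].T@(np.array(P,float)-T[:3,3])
    s=np.array([q[0],-q[1]])/-q[2]; s=s*(1+c["k1"]*(s@s))
    return np.array([c["fx"]*s[0]+c["cx"],c["fy"]*s[1]+c["cy"]])
def tri(c1,p1,c2,p2):
    o1,d1=ray(c1,*p1);o2,d2=ray(c2,*p2)
    A=np.stack([d1,-d2],1); t=np.linalg.lstsq(A,o2-o1,rcond=None)[0]
    a=o1+t[0]*d1;b=o2+t[1]*d2; return (a+b)/2,np.linalg.norm(a-b)
E
python3 - <<'E'
from h import *
for n,b in [("scene",(150,165,400,275)),("top",(165,155,415,245))]:
    im=cv2.imread(f"pics/{n}0.png"); x0,y0,x1,y1=b
    im=cv2.resize(im[y0:y1,x0:x1],None,fx=3.2,fy=3.2,interpolation=cv2.INTER_CUBIC); cv2.imwrite(f"pics/{n}0z.png",im)
E
```

```text
(no output)
```

View pics/scene0z.png

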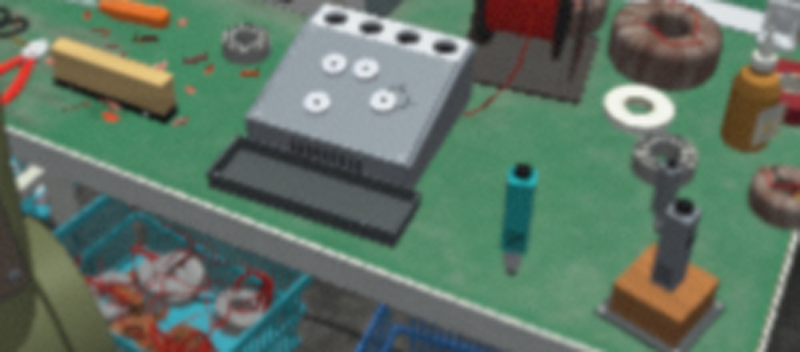

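View pics/top0z.png

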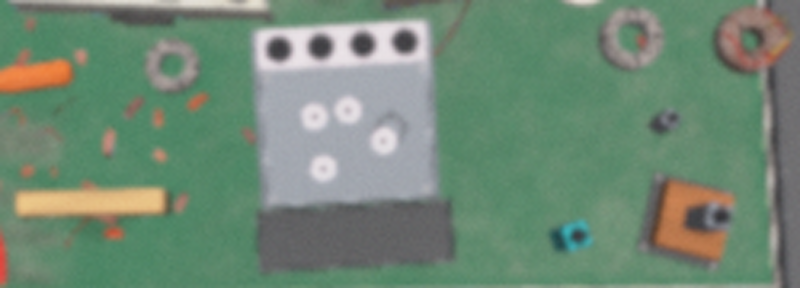

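Gauge-like things in the top view are turquoise at (343,229) (leave), a small grey one at (373,193), and the larger grey one in the holder at (388,222). The one in the holder is meant: it's not turquoise, it's the larger of the greys, and it stands in the wooden holder. Next I'll measure everything.

```bash
python3 - <<'E'
from h import *
c=env.read_camera("top"); im=c["image"]; hsv=cv2.cvtColor(im,cv2.COLOR_RGB2HSV)
S=4
big=cv2.resize(im,None,fx=S,fy=S,interpolation=cv2.INTER_CUBIC); hb=cv2.cvtColor(big,cv2.COLOR_RGB2HSV)
def px(p): return ((np.array(p)+0.5)/S-0.5)
def roi(m,b):
    r=np.zeros_like(m); x0,y0,x1,y1=[S*k for k in b]; r[y0:y1,x0:x1]=m[y0:y1,x0:x1]; return r
def rect(m,z,name):
    cs,_=cv2.findContours(m,cv2.RETR_EXTERNAL,cv2.CHAIN_APPROX_NONE); k=max(cs,key=cv2.contourArea)
    k=np.array([onz(c,*px(p[0]),z)[:2] for p in k]).astype(np.float32)
    r=cv2.minAreaRect(k*1000); print(name,r, "corners\n",cv2.boxPoints(r).round(1).tolist()); return r
print(hsv[228,276],hsv[218,193],hsv[200,273],hsv[222,375],hsv[210,340])
dark=((hb[...,2]<85)&(hb[...,1]<90)).astype(np.uint8)*255
rect(roi(dark,(238,212,312,244)),0.02,"tray")
wood=((hb[...,0]>12)&(hb[...,0]<28)&(hb[...,1]>70)&(hb[...,2]>140)).astype(np.uint8)*255
rect(roi(wood,(165,208,225,228)),0.052,"block")
brown=((hb[...,0]<20)&(hb[...,1]>110)&(hb[...,2]>60)).astype(np.uint8)*255
rect(roi(brown,(360,205,400,245)),0.043,"holderwood")
x=big[S*200:S*245,S*355:S*410]; cv2.imwrite("pics/hold.png",cv2.resize(x[:,:,::-1],None,fx=3,fy=3))
x=big[S*155:S*245,S*235:S*320]; cv2.imwrite("pics/case.png",cv2.resize(x[:,:,::-1],None,fx=1.6,fy=1.6))
E
```

```text
[110   8  98] [ 18 107 229] [113  17 177] [ 12 148 197] [ 70  80 140]Traceback (most recent call last):
  File "<stdin>", line 14, in <module>
  File "<stdin>", line 9, in rect
ValueError: max() iterable argument is empty
```

```bash
python3 - <<'E'
from h import *
c=env.read_camera("top"); im=c["image"]
S=4
big=cv2.resize(im,None,fx=S,fy=S,interpolation=cv2.INTER_CUBIC); hb=cv2.cvtColor(big,cv2.COLOR_RGB2HSV)
def px(p): return ((np.array(p)+0.5)/S-0.5)
def roi(m,b):
    r=np.zeros_like(m); x0,y0,x1,y1=[S*k for k in b]; r[y0:y1,x0:x1]=m[y0:y1,x0:x1]; return r
def rect(m,z,name):
    cs,_=cv2.findContours(m,cv2.RETR_EXTERNAL,cv2.CHAIN_APPROX_NONE); k=max(cs,key=cv2.contourArea)
    k=np.array([onz(c,*px(p[0]),z)[:2] for p in k]).astype(np.float32)
    r=cv2.minAreaRect(k*1000); print(name,np.round(r[0],1),np.round(r[1],1),round(r[2],2), "corners\n",cv2.boxPoints(r).round(1).tolist()); return r
dark=((hb[...,2]<125)&(hb[...,1]<50)).astype(np.uint8)*255
rect(roi(dark,(238,212,312,244)),0.02,"tray")
wood=((hb[...,0]>12)&(hb[...,0]<28)&(hb[...,1]>70)&(hb[...,2]>140)).astype(np.uint8)*255
rect(roi(wood,(165,208,225,228)),0.052,"block")
brown=((hb[...,0]<20)&(hb[...,1]>110)&(hb[...,2]>60)).astype(np.uint8)*255
rect(roi(brown,(360,205,400,245)),0.043,"holderwood")
gr=((hb[...,1]<45)&(hb[...,2]>135)).astype(np.uint8)*255
rect(roi(gr,(238,158,306,222)),0.062,"case")
wh=((hb[...,1]<25)&(hb[...,2]>205)).astype(np.uint8)*255
rect(roi(wh,(238,158,306,182)),0.079,"strip")
cv2.imwrite("pics/hold.png",cv2.resize(im[200:245,355:410,::-1],None,fx=14,fy=14,interpolation=cv2.INTER_CUBIC))
cv2.imwrite("pics/case.png",cv2.resize(im[157:241,238:313,::-1],None,fx=7,fy=7,interpolation=cv2.INTER_CUBIC))
E
```

```text
tray [449.3  38.5] [ 67.7 203.6] 2.4 corners
 [[411.20001220703125, 138.8000030517578], [419.70001220703125, -64.69999694824219], [487.3999938964844, -61.79999923706055], [478.8999938964844, 141.60000610351562]]
block [487.  305.4] [151.1  35.1] 88.05 corners
 [[466.8999938964844, 230.5], [502.0, 229.3000030517578], [507.1000061035156, 380.29998779296875], [472.1000061035156, 381.5]]
holderwood [ 460.  -298.6] [68.7 66.9] 74.56 corners
 [[418.6000061035156, -322.79998779296875], [483.1000061035156, -340.70001220703125], [501.3999938964844, -274.3999938964844], [437.0, -256.6000061035156]]
case [572.2  45.6] [184.4 186.6] 2.77 corners
 [[475.6000061035156, 134.39999389648438], [484.70001220703125, -52.0], [668.9000244140625, -43.099998474121094], [659.7999877929688, 143.3000030517578]]
strip [635.5  50.4] [ 40.4 168.7] 2.58 corners
 [[611.5, 133.6999969482422], [619.0999755859375, -34.79999923706055], [659.5, -33.0], [651.9000244140625, 135.5]]
```

View pics/hold.png

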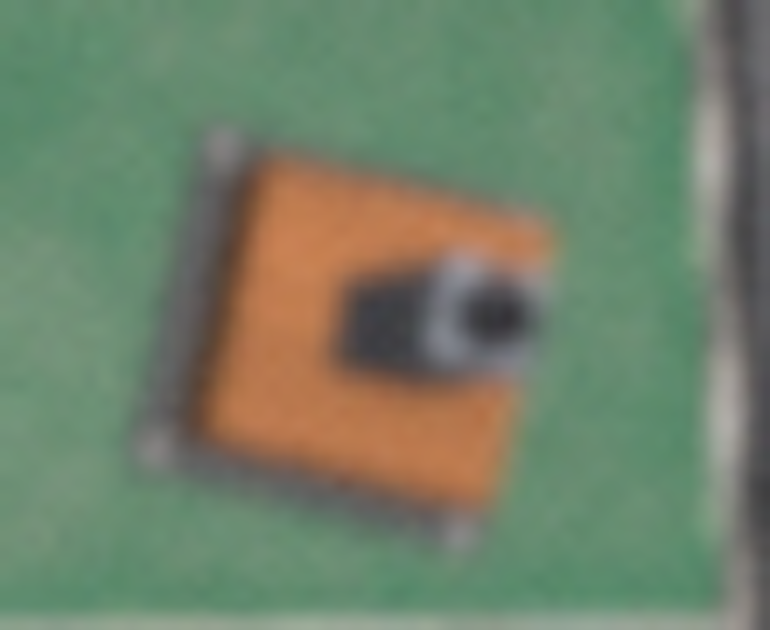

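View pics/case.png

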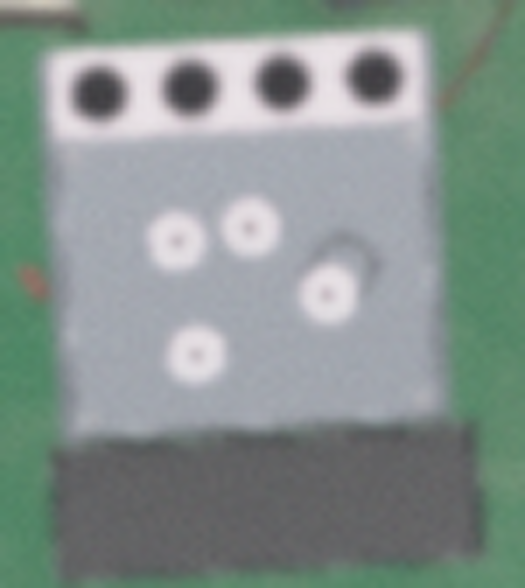

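```bash
python3 - <<'E'
from h import *
c=env.read_camera("top"); s=env.read_camera("scene")
P,e=tri(c,(389.3,222.0),s,(363.8,229.0)); print("cap",P.round(4),e.round(4))
print("cap from top at z=.129",onz(c,389.3,222.0,.129).round(4), "scene",onz(s,363.8,229,.129).round(4))
# scene corners of case: estimate
th=np.radians(2.7); 
R=np.array([[np.cos(th),-np.sin(th),0],[np.sin(th),np.cos(th),0],[0,0,1]])
o=np.array([.568,.046,0])
a=np.radians(14); n=R@np.array([-np.sin(a),0,np.cos(a)]); xp=R@np.array([np.cos(a),0,np.sin(a)]); yp=R[:,1]
pc=o+R@np.array([-.020,0,.062])
for nm,cc,z in (("top",c,2),("scene",s,1)):
    im=cc["image"].copy(); big=cv2.resize(im,None,fx=4,fy=4,interpolation=cv2.INTER_CUBIC)
    hb=cv2.cvtColor(big,cv2.COLOR_RGB2HSV)
    pts=[(-.0875,.09,.045),(-.0875,-.09,.045),(.0875,-.09,.079),(.0875,.09,.079),(.0475,.09,.079),(.0475,-.09,.079),(-.1515,.1,.02),(-.1515,-.1,.02),(-.0875,-.1,.02)]
    for p in pts:
        q=proj(cc,o+R@np.array(p)); cv2.circle(big,tuple(int(v) for v in (q+.5)*4-.5),2,(255,0,0),-1)
    # slugs
    wh=((hb[...,1]<25)&(hb[...,2]>215)).astype(np.uint8)*255
    num,lab,st,ce=cv2.connectedComponentsWithStats(wh)
    for i in range(1,num):
        if st[i,4]<200: continue
        q=(ce[i]+.5)/4-.5
        w=onplane(cc,*q,pc+n*.007,n)-pc; l=np.array([w@xp,w@yp])
        if abs(l).max()<.075: print(nm,q.round(1),st[i,4],(l*1000).round(1))
    b=(170,155,320,245) if nm=="top" else (160,160,310,250)
    cv2.imwrite(f"pics/{nm}_ov.png",cv2.resize(big[b[1]*4:b[3]*4,b[0]*4:b[2]*4,::-1],None,fx=1.3,fy=1.3))
E
```

```text
cap [ 0.4609 -0.3017  0.1241] 0.0014
cap from top at z=.129 [ 0.4604 -0.2995  0.129 ] scene [ 0.4557 -0.3029  0.129 ]
top [273.5 188.9] 546 [26.3 -1.8]
top [262.7 191. ] 551 [21.6 32.9]
top [284.6 198.5] 545 [ -6.7 -35.4]
top [265.6 207.1] 533 [-30.7  26.7]
scene [253.9 184. ] 356 [22.1 34.5]
scene [263.8 185.7] 394 [26.1  0.8]
scene [269.1 195.8] 405 [ -7.2 -32.5]
scene [248.6 196.2] 421 [-30.7  28.9]
```

View pics/top_ov.png

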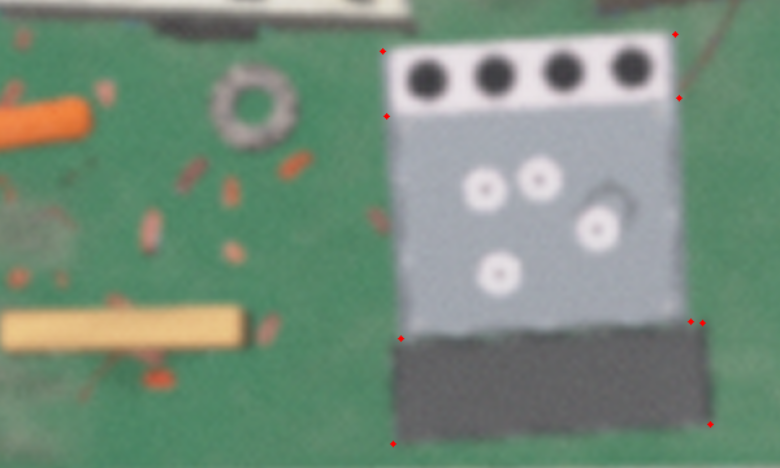

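View pics/scene_ov.png

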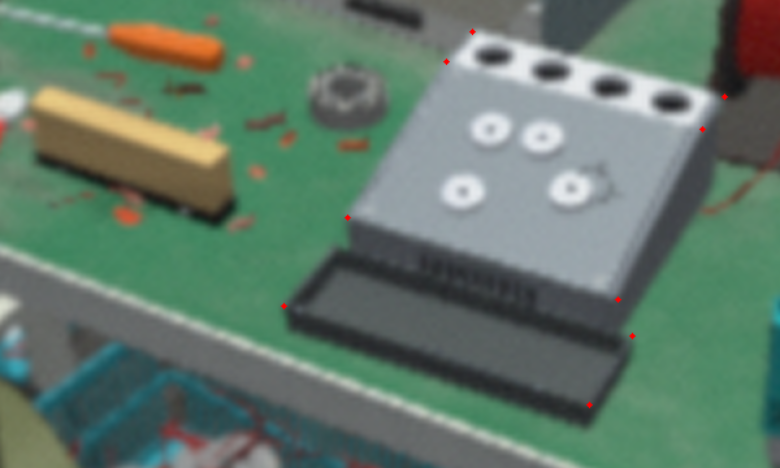

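Model overlays match both views (red dots on case and tray corners to within 2 mm). The highest slug is at panel x=26 mm and the slugs span y=-35..+34. Next I'll move above the block.

```bash
python3 -m pendant '[0.78,-0.93,-0.16,0,0,-0.88,87, 0.78,-0.93,-0.16,0,0,-0.88,87, 0.78,-0.93,-0.16,0,0,-0.88,87, 0.78,-0.93,-0.16,0,0,-0.88,87, 0.78,-0.93,-0.16,0,0,-0.88,87, 0.78,-0.93,-0.16,0,0,-0.88,87, 0.78,-0.93,-0.16,0,0,-0.88,87, 0.78,-0.93,-0.16,0,0,-0.88,87, 0,0,0,0,0,0,87]'
python3 - <<'E'
from h import *
c=env.read_camera("wrist"); cv2.imwrite("pics/w1.png",c["image"][:,:,::-1]); t=env.read_camera("top"); s=env.read_camera("scene")
print(env.get_obs()["tool_pos"],env.get_obs()["tool_rot"],env.get_obs()["qpos"].round(1))
for p in [(30,108),(50,88),(228,148),(210,165)]: print(onz(s,p[0]/5.2+160-.4,p[1]/5.2+160-.4,.052).round(4))
E
```

```text
time_s: 1.48
tool_pos: [0.493, 0.3011, 0.1711]
tool_rot: [-89.9, -0.1, -92.6]
force: [-0.5, 0.9, -0.5]
grip_width: 0.0872
[0.48939471 0.30732412 0.17144481] [-9.00220523e+01  3.93650353e-02 -9.20065203e+01] [-48.6  11.4  15.8  98.2  -3.3  70.8 -34. ]
[0.4695 0.3761 0.052 ]
[0.4943 0.3795 0.052 ]
[0.4941 0.2334 0.052 ]
[0.4737 0.233  0.052 ]
```

View pics/w1.png

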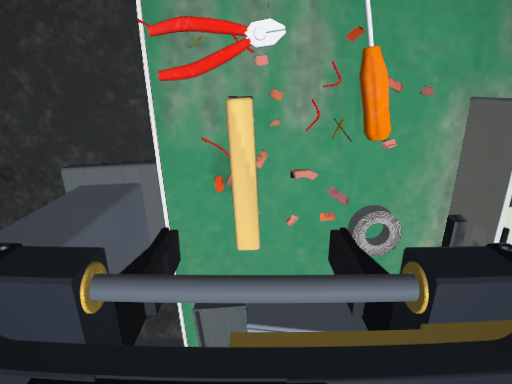

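Block's top face in the wrist view: (228,98), (252,97), (259,248), (236,249).

```bash
python3 - <<'E'
from h import *
c=env.read_camera("wrist"); im=c["image"]; hb=cv2.cvtColor(im,cv2.COLOR_RGB2HSV)
m=((hb[...,0]>12)&(hb[...,0]<28)&(hb[...,1]>60)&(hb[...,2]>200)).astype(np.uint8)*255; m[270:]=0
cs,_=cv2.findContours(m,cv2.RETR_EXTERNAL,cv2.CHAIN_APPROX_NONE); k=max(cs,key=cv2.contourArea)
P=np.array([onz(c,*p[0],.052)[:2] for p in k]).astype(np.float32)*1000
r=cv2.minAreaRect(P); print(r, cv2.boxPoints(r).round(1).tolist()); o=env.get_obs(); print(o["tool_pos"],o["tool_rot"],o["force"])
cen=np.array([r[0][0]/1000,r[0][1]/1000,.052]); print("in top px",proj(env.read_camera("top"),cen),"scene",proj(env.read_camera("scene"),cen))
E
```

```text
((482.6911926269531, 307.2092590332031), (21.534563064575195, 146.1596221923828), 0.2990451157093048) [[471.5, 380.20001220703125], [472.29998779296875, 234.10000610351562], [493.79998779296875, 234.1999969482422], [493.1000061035156, 380.29998779296875]]
[0.48911299 0.307798   0.17148221] [-9.00177849e+01  3.98919418e-02 -9.19468351e+01] [-0.70455524  0.03443328  0.27157673]
in top px [192.18462755 218.44774356] scene [183.66516613 183.81951721]
```

```bash
python3 -m pendant '[-0.15,-0.03,-0.6,0,0,0.23,87, 0,0,-0.7,0,0,0,87, 0,0,-0.7,0,0,0,87, 0,0,-0.7,0,0,0,87, 0,0,-0.6,0,0,0,80, 0,0,-0.34,0,0,0,60, 0,0,0,0,0,0,30, 0,0,0,0,0,0,15, 0,0,0,0,0,0,15, 0,0,0,0,0,0,15]' 40
python3 - <<'E'
from h import *
c=env.read_camera("wrist"); cv2.imwrite("pics/w2.png",c["image"][:,:,::-1])
o=env.get_obs(); print(o)
E
```

```text
time_s: 3.02
tool_pos: [0.4844, 0.3054, 0.0265]
tool_rot: [-89.9, 0.0, -89.8]
force: [1.0, 0.3, -0.9]
grip_width: 0.0376
{'time_s': 3.075, 'qpos': array([-47.5007877 ,  19.34596719,  14.67614361, 106.71919699,
        -5.91367088,  54.60805991, -29.99337557]), 'joint_velocities': array([ 0.02675974,  0.26036475,  0.12116538,  0.06085932,  0.16762415,
       -0.04749292, -0.0558782 ]), 'effort': array([-1.33045434e-02, -4.34489751e+01,  2.86755279e+00, -2.59935844e+01,
       -5.95079223e-02, -1.24637730e-02, -3.79968997e-04]), 'tool_pos': array([0.48428312, 0.30536754, 0.026336  ]), 'tool_rot': array([-8.99540204e+01,  3.45868855e-02, -8.98012388e+01]), 'force': array([0.72502928, 0.46487126, 0.78956882]), 'wrist_torque': array([-0.10722543,  0.07925538, -0.00963403]), 'grip_width': 0.03389776722896343}
```

View pics/w2.png

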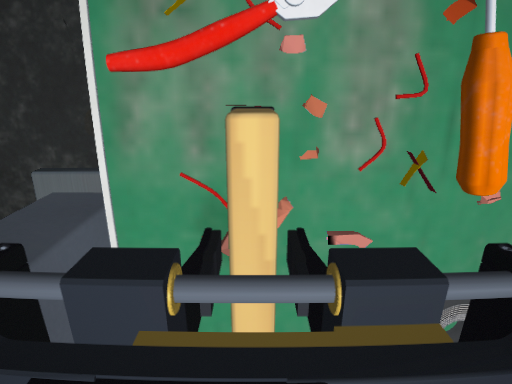

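```bash
python3 -m pendant '[0,0,0,0,0,0,15, 0,0,0,0,0,0,15, 0,0,0,0,0,0,15, 0,0,0.5,0,0,0,15, 0,0,1,0,0,0,15, 0,0,1,0,0,0,15, 0,0,0.5,0,0,0,15, 0.2,-0.5,0,0,0,0,15]' 40
python3 - <<'E'
from h import *
c=env.read_camera("wrist"); cv2.imwrite("pics/w3.png",c["image"][:,:,::-1])
E
```

```text
time_s: 4.08
tool_pos: [0.492, 0.2876, 0.1475]
tool_rot: [-89.9, 0.2, -89.6]
force: [-0.0, -0.6, -2.3]
grip_width: 0.0239
```

View pics/w3.png

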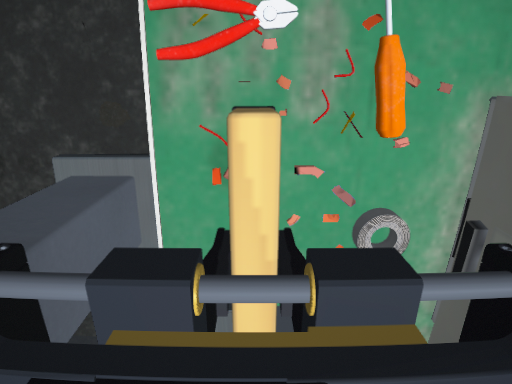

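```bash
python3 -m pendant '[0.3,-0.75,0,0.01,-0.175,0.03,15, 0.3,-0.75,0,0.01,-0.175,0.03,15, 0.3,-0.75,0,0.01,-0.175,0.03,15, 0.3,-0.75,0,0.01,-0.175,0.03,15, 0.3,-0.75,0,0.01,-0.175,0.03,15, 0.3,-0.75,0,0.01,-0.175,0.03,15, 0.3,-0.75,0,0.01,-0.175,0.03,15, 0.3,-0.75,0,0,-0.175,0.03,15, 0,0,0,0,0,0,15, 0,0,0,0,0,0,15]'
python3 - <<'E'
from h import *
from scipy.spatial.transform import Rotation as Ro
o=env.get_obs(); print(o["tool_pos"],o["tool_rot"],o["force"],o["wrist_torque"],o["qpos"].round(1))
R=Ro.from_euler("xyz",o["tool_rot"],degrees=True).as_matrix(); print(R.round(3))
for n in ["scene","top"]:
    c=env.read_camera(n); b=(215,140,365,250) if n=="scene" else (220,140,340,250)
    cv2.imwrite(f"pics/{n}4.png",cv2.resize(c["image"][b[1]:b[3],b[0]:b[2],::-1],None,fx=5,fy=5,interpolation=cv2.INTER_CUBIC))
E
```

```text
time_s: 5.38
tool_pos: [0.5873, 0.046, 0.1451]
tool_rot: [-76.1, 0.4, -87.3]
force: [0.2, 0.3, -1.9]
grip_width: 0.0237
[0.58731191 0.04595187 0.145089  ] [-76.07912773   0.37396703 -87.31994233] [ 0.22031898  0.28772895 -1.85621608] [-0.05436232  0.46834339  0.03778201] [-33.1   3.7  26.6 111.4  -1.3  51.5  -3.4]
[[ 0.047  0.24   0.97 ]
 [-0.999  0.018  0.044]
 [-0.007 -0.971  0.241]]
```

View pics/scene4.png

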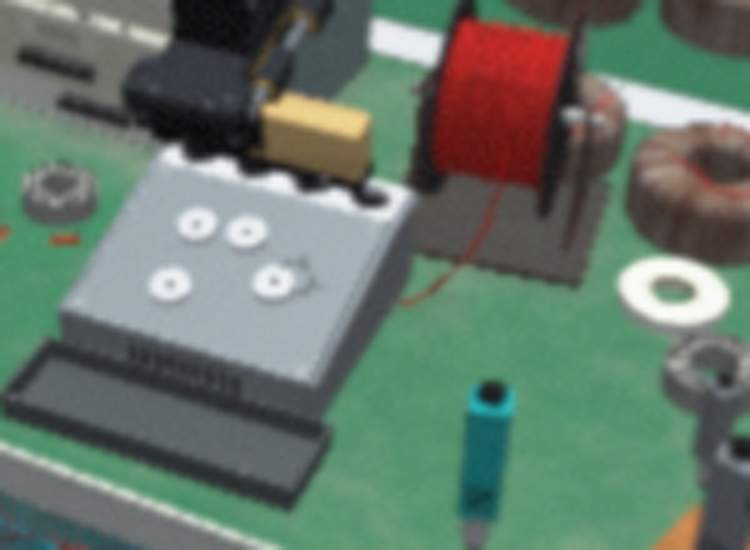

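View pics/top4.png

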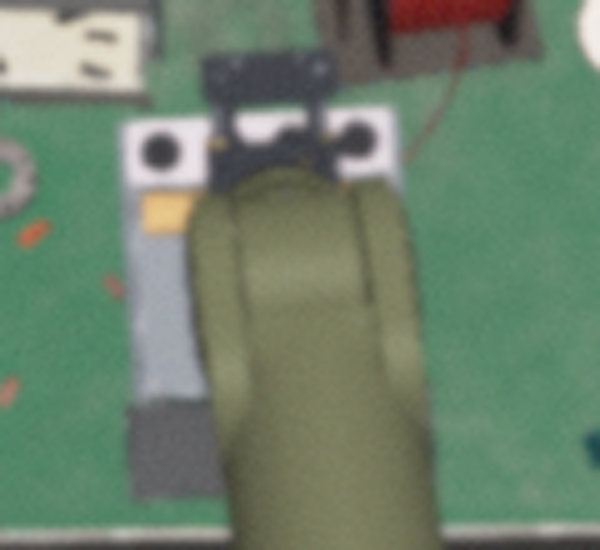

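```bash
python3 -m pendant '[0.1,0,-0.5,0,0,0,15, 0.1,0.01,-0.5,0,0,0,15, 0,0,0,0,0,0,15, 0,0,0,0,0,0,15]'; python3 -m pendant '[0.005,0,-0.025,0,0,0,15, 0,0,0,0,0,0,15]';python3 -m pendant '[0.005,0,-0.025,0,0,0,15, 0,0,0,0,0,0,15]'
python3 - <<'E'
from h import *
c=env.read_camera("scene"); b=(215,140,365,250) 
cv2.imwrite(f"pics/s5.png",cv2.resize(c["image"][b[1]:b[3],b[0]:b[2],::-1],None,fx=5,fy=5,interpolation=cv2.INTER_CUBIC))
E
```

```text
time_s: 5.98
tool_pos: [0.5963, 0.0462, 0.1064]
tool_rot: [-75.9, 0.4, -87.3]
force: [-0.5, -0.5, -1.4]
grip_width: 0.0237
time_s: 6.22
tool_pos: [0.5965, 0.0457, 0.1055]
tool_rot: [-75.9, 0.4, -87.3]
force: [-0.5, 1.0, -1.3]
grip_width: 0.0237
time_s: 6.48
tool_pos: [0.5964, 0.0455, 0.1038]
tool_rot: [-76.0, 0.4, -87.3]
force: [-0.5, -0.1, -1.3]
grip_width: 0.0239
```

View pics/s5.png

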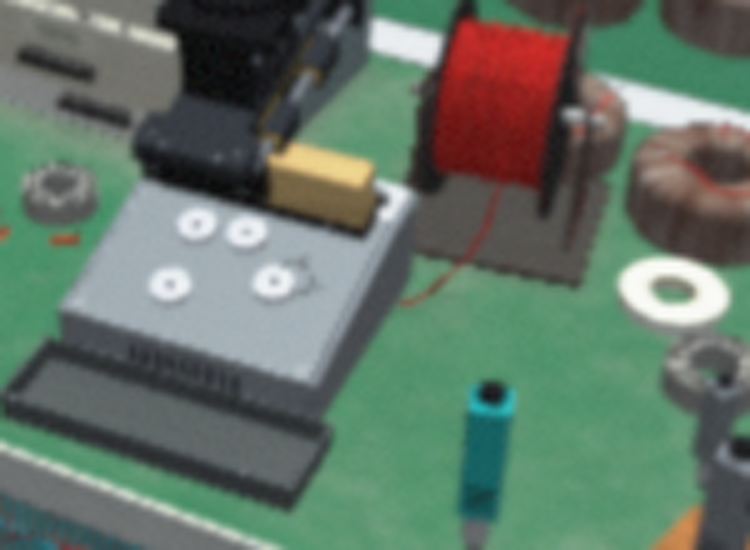

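```bash
for i in 1; do python3 -m pendant '[0.01,0,-0.035,0,0,0,15, 0,0,0,0,0,0,15]'; done; python3 -m pendant '[0.005,0,-0.025,0,0,0,15, 0,0,0,0,0,0,15]'; python3 -m pendant '[0.005,0,-0.025,0,0,0,15, 0,0,0,0,0,0,15]'
```

```text
time_s: 6.78
tool_pos: [0.5967, 0.0455, 0.1022]
tool_rot: [-76.0, 0.3, -87.3]
force: [-0.4, -0.5, -1.6]
grip_width: 0.0236
time_s: 7.02
tool_pos: [0.5971, 0.0455, 0.1014]
tool_rot: [-76.0, 0.3, -87.3]
force: [0.3, -0.2, -1.8]
grip_width: 0.024
time_s: 7.28
tool_pos: [0.5973, 0.0458, 0.101]
tool_rot: [-76.0, 0.4, -87.3]
force: [-3.4, 0.1, 5.1]
grip_width: 0.0235
```

```bash
python3 -m pendant '[-0.01,0,0.03,0,0,0,15, -0.194,-0.009,-0.0485,0,0,0,15, -0.194,-0.009,-0.0485,0,0,0,15, -0.194,-0.009,-0.0485,0,0,0,15, -0.194,-0.009,-0.0485,0,0,0,15, -0.194,-0.009,-0.0485,0,0,0,15, -0.194,-0.009,-0.0485,0,0,0,15, -0.194,-0.009,-0.0485,0,0,0,15]'
python3 - <<'E'
from h import *
c=env.read_camera("scene"); b=(215,140,365,250) 
cv2.imwrite(f"pics/s6.png",cv2.resize(c["image"][b[1]:b[3],b[0]:b[2],::-1],None,fx=5,fy=5,interpolation=cv2.INTER_CUBIC))
E
```

```text
time_s: 8.28
tool_pos: [0.542, 0.043, 0.0879]
tool_rot: [-76.0, 0.4, -87.3]
force: [-0.5, -0.7, -2.5]
grip_width: 0.0239
```

View pics/s6.png

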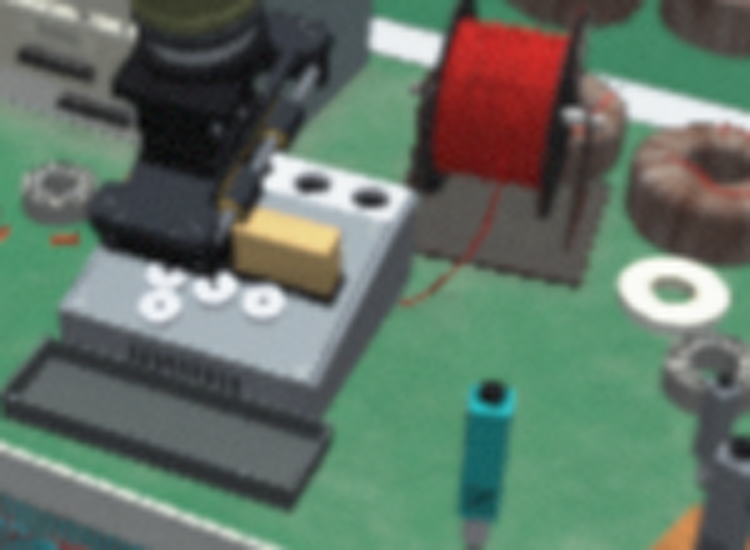

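```bash
python3 -m pendant '[-0.194,-0.009,-0.0485,0,0,0,15, -0.194,-0.009,-0.0485,0,0,0,15, -0.194,-0.009,-0.0485,0,0,0,15, -0.194,-0.009,-0.0485,0,0,0,15, -0.194,-0.009,-0.0485,0,0,0,15, -0.194,-0.009,-0.0485,0,0,0,15, -0.194,-0.009,-0.0485,0,0,0,15, -0.15,-0.007,-0.0375,0,0,0,15, -0.1,-0.005,-0.025,0,0,0,15, 0,0,0,0,0,0,15]'
python3 - <<'E'
from h import *
c=env.read_camera("scene"); b=(215,140,365,250) 
cv2.imwrite(f"pics/s7.png",cv2.resize(c["image"][b[1]:b[3],b[0]:b[2],::-1],None,fx=5,fy=5,interpolation=cv2.INTER_CUBIC))
E
```

```text
time_s: 9.57
tool_pos: [0.4779, 0.04, 0.0719]
tool_rot: [-76.0, 0.4, -87.3]
force: [-0.1, 0.5, -1.3]
grip_width: 0.0238
```

View pics/s7.png

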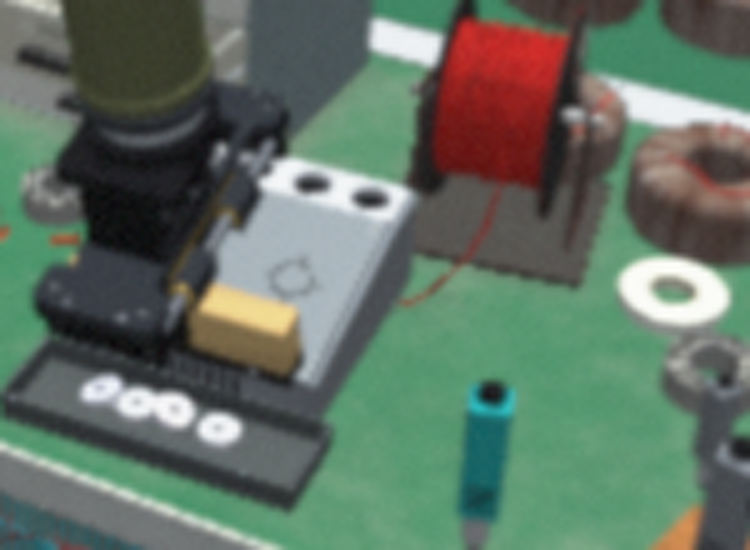

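Four slugs are in the tray, at (100,388), (138,402), (176,410) and (219,428) in the crop. The ring is now uncovered at (293,279). I'll return the block to its old spot.

```bash
python3 -m pendant '[-0.05,0,0.7,0,0,0,15, 0,0,0.9,0,0,0,15, 0,0.3,0.8,0,0,0,15, 0.02,0.8,0,-0.01,0.2,-0.04,15, 0.02,0.8,0,-0.01,0.2,-0.04,15, 0.02,0.8,0,-0.01,0.2,-0.04,15, 0.04,0.8,0,-0.01,0.2,-0.04,15, 0.04,0.8,0,-0.01,0.2,-0.04,15, 0.04,0.8,0,-0.01,0.2,-0.04,15, 0.03,0.8,0,-0.01,0.2,-0.02,15]'
python3 -m pendant '[0,0.75,-0.2,0,0,0,15, 0,0,-0.8,0,0,0,15, 0,0,-0.8,0,0,0,15, 0,0,0,0,0,0,15]'
```

```text
time_s: 10.88
tool_pos: [0.485, 0.2774, 0.1678]
tool_rot: [-90.0, -0.0, -90.0]
force: [-0.7, -0.5, -2.2]
grip_width: 0.0242
time_s: 11.38
tool_pos: [0.4829, 0.3049, 0.0931]
tool_rot: [-90.3, -0.3, -90.0]
force: [-0.3, 0.6, -2.3]
grip_width: 0.0236
```

```bash
python3 - <<'E'
from h import *
o=env.get_obs(); print(o["tool_pos"],o["tool_rot"],o["force"])
for n in ["scene","top"]:
    c=env.read_camera(n); b=(150,140,330,250) if n=="scene" else (160,150,320,250)
    cv2.imwrite(f"pics/{n}8.png",cv2.resize(c["image"][b[1]:b[3],b[0]:b[2],::-1],None,fx=4.4,fy=4.4,interpolation=cv2.INTER_CUBIC))
E
```

```text
[0.48287171 0.30492361 0.09313509] [-90.25481457  -0.25949515 -89.97325229] [-0.32683128  0.59254157 -2.34664134]
```

View pics/scene8.png

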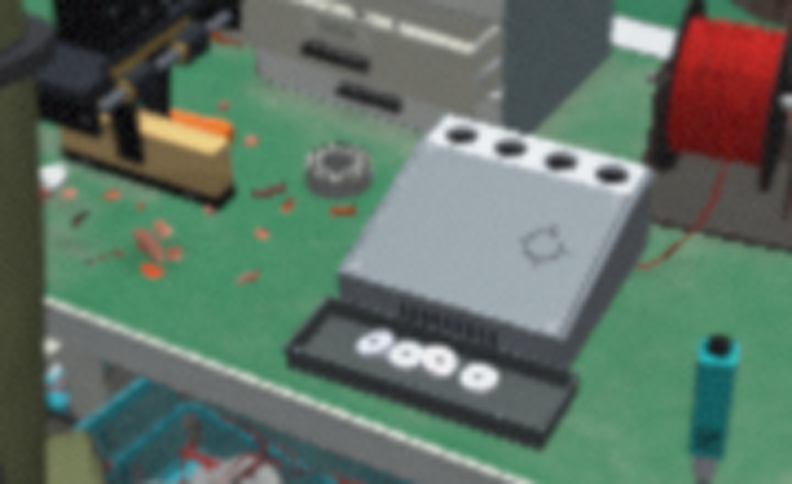

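View pics/top8.png

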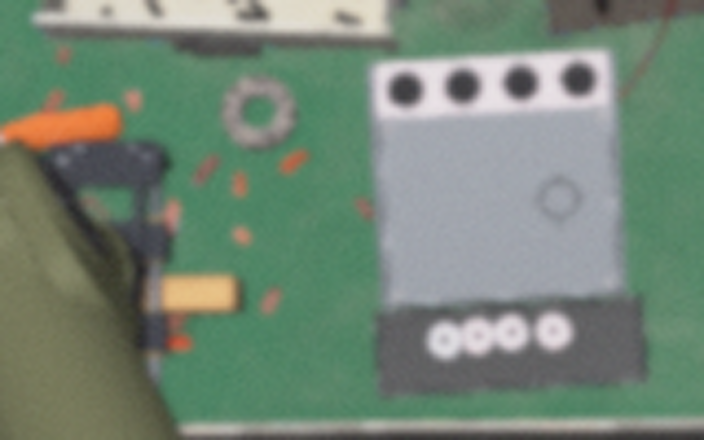

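All four slugs are in the tray in both views. Lowering the block and releasing it.

```bash
python3 -m pendant '[0,0,-0.7,0,0,0,15, 0,0,-0.6,0,0,0,15, 0,0,-0.25,0,0,0,15, 0,0,-0.05,0,0,0,15, 0,0,0,0,0,0,15]'; python3 -m pendant '[0,0,-0.05,0,0,0,15, 0,0,0,0,0,0,15]'
```

```text
time_s: 12.1
tool_pos: [0.4855, 0.3066, 0.0332]
tool_rot: [-89.9, 0.0, -90.0]
force: [0.6, 0.2, -1.8]
grip_width: 0.0235
time_s: 12.35
tool_pos: [0.4848, 0.3062, 0.0303]
tool_rot: [-90.0, -0.0, -90.0]
force: [0.1, -0.1, -1.2]
grip_width: 0.0237
```

```bash
python3 - <<'E'
from h import *
t=env.read_camera("top"); s=env.read_camera("scene")
for nm,c,b in (("top",t,(272,180,304,212)),("scene",s,(255,180,290,210))):
    cv2.imwrite(f"pics/mark_{nm}.png",cv2.resize(c["image"][b[1]:b[3],b[0]:b[2],::-1],None,fx=16,fy=16,interpolation=cv2.INTER_CUBIC))
E
```

```text
(no output)
```

View pics/mark_top.png

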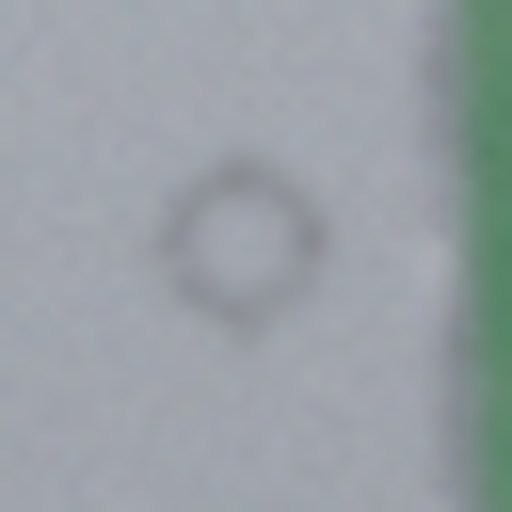

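View pics/mark_scene.png

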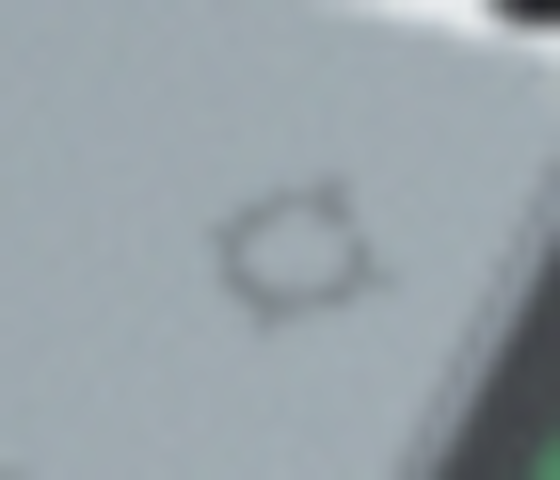

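Ring centre: top px (286.7,194.6), scene px (273.1,195.3).

```bash
python3 -m pendant '[0,0,-0.07,0,0,0,15, 0,0,0,0,0,0,15]'; python3 -m pendant '[0,0,-0.03,0,0,0,15, 0,0,0,0,0,0,15]'
python3 - <<'E'
from h import *
t=env.read_camera("top"); s=env.read_camera("scene")
P,e=tri(t,(286.7,194.6),s,(273.1,195.3)); print("tri",P,e)
th=np.radians(2.7); R=np.array([[np.cos(th),-np.sin(th),0],[np.sin(th),np.cos(th),0],[0,0,1]])
a=np.radians(14); n=R@np.array([-np.sin(a),0,np.cos(a)]); xp=R@np.array([np.cos(a),0,np.sin(a)])
pc=np.array([.568,.046,0])+R@np.array([-.020,0,.062])
for c,q in ((t,(286.7,194.6)),(s,(273.1,195.3))):
    w=onplane(c,*q,pc,n); print(w,(w-pc)@xp,(w-pc)@R[:,1])
E
```

```text
time_s: 12.7
tool_pos: [0.4843, 0.3059, 0.0268]
tool_rot: [-90.0, -0.1, -90.0]
force: [-0.6, -0.4, -1.9]
grip_width: 0.0234
time_s: 12.95
tool_pos: [0.4846, 0.306, 0.026]
tool_rot: [-90.0, -0.0, -90.0]
force: [-0.6, -0.6, -1.0]
grip_width: 0.0234
tri [0.55390021 0.00313751 0.06363405] 0.0020829461960724543
[0.55447655 0.00220073 0.06310411] 0.00456390043459468 -0.04311360527647941
[0.55401157 0.00432879 0.0630133 ] 0.004188532543685937 -0.04096600849454085
```

```bash
python3 -m pendant '[0,0,-0.02,0,0,0,15, 0,0,0,0,0,0,15]'; python3 -m pendant '[0,0,0,0,0,0,60, 0,0,0,0,0,0,60, 0,0,0,0,0,0,60, 0,0,0.4,0,0,0,60, 0,0,0.8,0,0,0,60, 0,0,1,0,0,0,60, 0,-0.5,1,0,0,0,60, 0,-0.7,1,0,0,0,60]'
python3 - <<'E'
from h import *
for n in ["scene","wrist"]:
    c=env.read_camera(n); im=c["image"]
    if n=="scene": im=cv2.resize(im[140:250,150:330],None,fx=4.4,fy=4.4,interpolation=cv2.INTER_CUBIC)
    cv2.imwrite(f"pics/{n}9.png",im[:,:,::-1])
E
```

```text
time_s: 13.3
tool_pos: [0.4846, 0.306, 0.026]
tool_rot: [-90.0, -0.0, -90.0]
force: [-1.6, -2.1, 5.3]
grip_width: 0.0234
time_s: 14.3
tool_pos: [0.4845, 0.2583, 0.1957]
tool_rot: [-89.9, 0.0, -89.9]
force: [1.0, -0.2, 0.3]
grip_width: 0.0602
```

View pics/scene9.png

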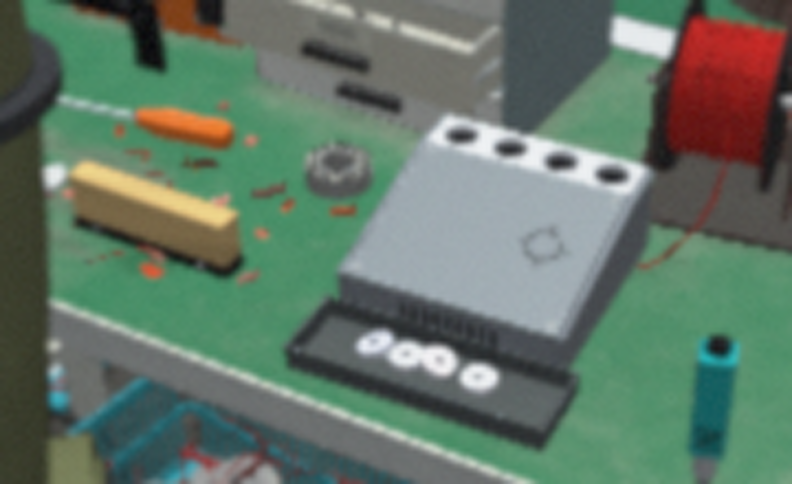

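View pics/wrist9.png

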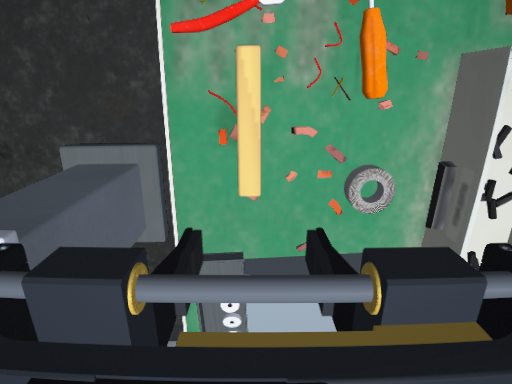

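Block stands upright and released, with slugs unchanged. Next stop is above the mark for a wrist view.

```bash
python3 -m pendant '[0.1,-0.9,0.15,0,0,0,87, 0.1,-0.9,0.15,0,0,0,87, 0.1,-0.9,0.15,0,0,0,87, 0.1,-0.9,0.15,0,0,0,87, 0.1,-0.9,0.15,0,0,0,87, 0.1,-0.9,0.15,0,0,0,87, 0.1,-0.9,0.15,0,0,0,87, 0.1,-0.9,0.15,0,0,0,87, 0,0,0,0,0,0,87, 0,0,0,0,0,0,87]'
python3 - <<'E'
from h import *
c=env.read_camera("wrist"); im=c["image"]; print(proj(c,(.5542,.0032,.0631)))
cv2.imwrite(f"pics/w10.png",im[:,:,::-1])
E
```

```text
time_s: 15.65
tool_pos: [0.5165, -0.029, 0.2412]
tool_rot: [-90.0, 0.0, -90.0]
force: [-0.5, 0.9, -0.4]
grip_width: 0.087
[289.83203435 141.95603925]
```

View pics/w10.png

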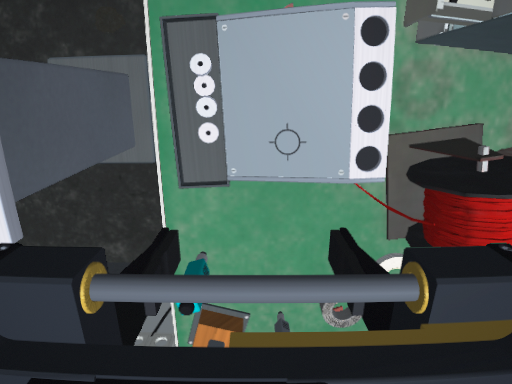

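Wrist view: ring centre at (287.5,142), slugs at (200,63), (204,86), (206,107), (208,132) in the tray, panel screws visible.

```bash
python3 - <<'E'
from h import *
c=env.read_camera("wrist"); im=c["image"]
g=cv2.cvtColor(im,cv2.COLOR_RGB2GRAY)[120:165,265:310]
m=(g<np.median(g)-35).astype(np.uint8); ys,xs=np.nonzero(m); print("ring px",xs.min()+265,xs.max()+265,ys.min()+120,ys.max()+120,xs.mean()+265,ys.mean()+120,len(xs))
th=np.radians(2.7); R=np.array([[np.cos(th),-np.sin(th),0],[np.sin(th),np.cos(th),0],[0,0,1]])
a=np.radians(14); n=R@np.array([-np.sin(a),0,np.cos(a)]); xp=R@np.array([np.cos(a),0,np.sin(a)])
pc=np.array([.568,.046,0])+R@np.array([-.020,0,.062])
u,v=(xs.min()+xs.max())/2+265,(ys.min()+ys.max())/2+120
w=onplane(c,u,v,pc,n); print(w,(w-pc)@xp,(w-pc)@R[:,1])
# screws and strip corners
for p in [(224,28),(345,17),(341,173),(234,171)]:
    w=onplane(c,*p,pc,n); print("screw",w.round(4),(((w-pc)@xp)*1000).round(1),(((w-pc)@R[:,1])*1000).round(1))
print(proj(c,[.46,-.3,.129]))
cv2.imwrite("pics/w10z.png",cv2.resize(im[:190,160:410,::-1],None,fx=3,fy=3,interpolation=cv2.INTER_CUBIC))
E
```

```text
ring px 270 306 124 160 287.6216216216216 141.8581081081081 148
[0.55209144 0.0035854  0.06252636] 0.002175729575863782 -0.04161812124720065
screw [0.4832 0.121  0.0468] -63.0 78.9
screw [0.6016 0.1264 0.0763] 59.1 78.7
screw [ 0.6093 -0.0275  0.0764] 59.6 -75.4
screw [ 0.4915 -0.033   0.047 ] -62.0 -75.4
[208.37806888 399.85649101]
```

View pics/w10z.png

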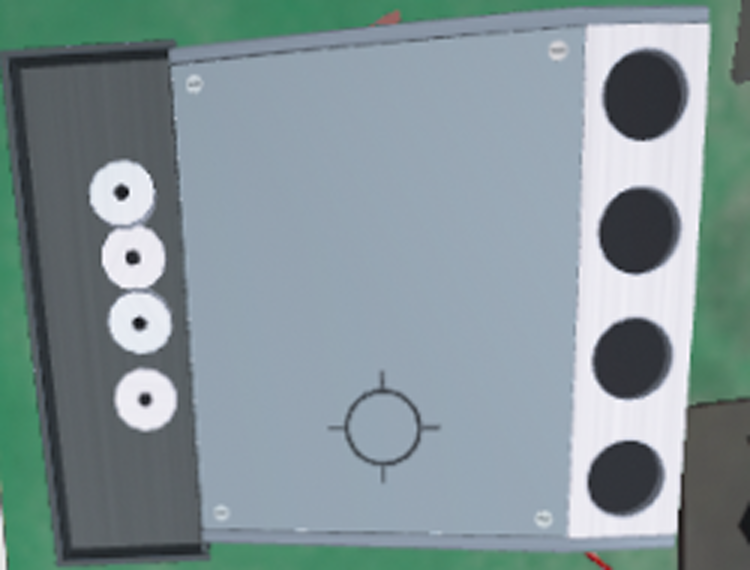

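```bash
python3 -m pendant '[-0.167,-0.785,0.065,0,0,0,87, -0.167,-0.785,0.065,0,0,0,87, -0.167,-0.785,0.065,0,0,0,87, -0.167,-0.785,0.065,0,0,0,87, -0.167,-0.785,0.065,0,0,0,87, -0.167,-0.785,0.065,0,0,0,87, -0.167,-0.785,0.065,0,0,0,87, -0.167,-0.785,0.065,0,0,0,87, 0,0,0,0,0,0,87, 0,0,0,0,0,0,87]'
python3 - <<'E'
from h import *
c=env.read_camera("wrist"); im=c["image"]; print(env.get_obs()["qpos"].round(1)); print(proj(c,(.4607,-.301,.129)))
cv2.imwrite(f"pics/w11.png",im[:,:,::-1])
E
```

```text
time_s: 17.0
tool_pos: [0.4638, -0.2794, 0.2616]
tool_rot: [-90.0, 0.0, -89.9]
force: [0.1, -0.0, -0.4]
grip_width: 0.0871
[-11.4   4.2  42.1  96.6  -2.8  80.3  31.3]
[252.1773767  202.33783642]
```

View pics/w11.png

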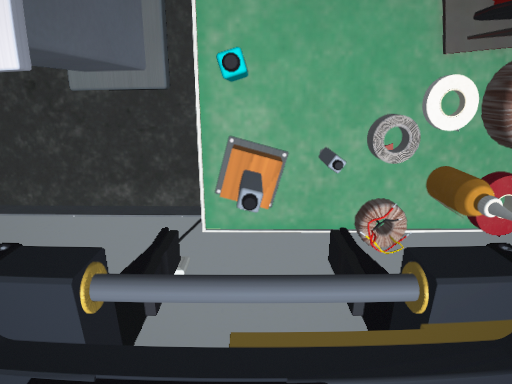

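Cap of the large gauge in the holder at (250,201); small grey one (332,159), turquoise (232,63). Enlarged crop to confirm:

```bash
python3 - <<'E'
from h import *
c=env.read_camera("wrist"); im=c["image"]
cv2.imwrite(f"pics/w11z.png",cv2.resize(im[125:230,200:360,::-1],None,fx=5,fy=5,interpolation=cv2.INTER_CUBIC))
E
```

```text
(no output)
```

View pics/w11z.png

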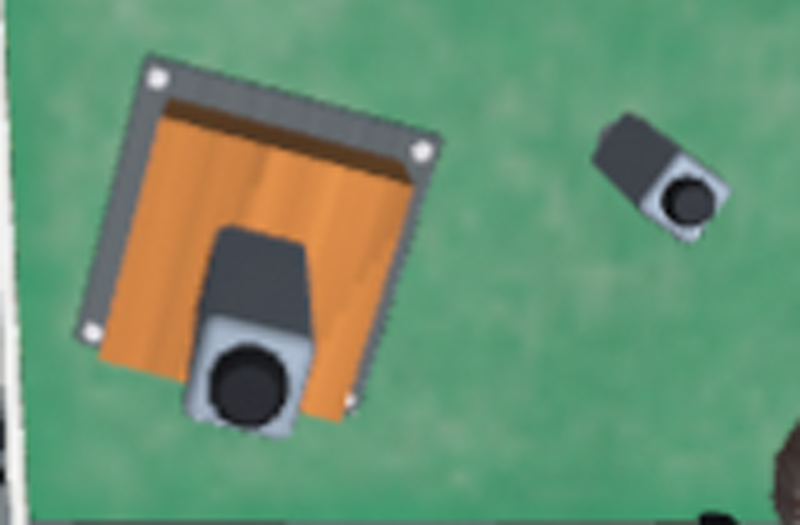

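```bash
python3 - <<'E'
from h import *
c=env.read_camera("wrist")
P=[onz(c,200+u/5-.4,125+v/5-.4,.121)[:2] for u,v in [(212,315),(313,342),(291,437),(186,408)]]
P=np.array(P); print(P.round(4),P.mean(0))
for i in range(4):
    d=P[(i+1)%4]-P[i]; print(np.linalg.norm(d).round(4),np.degrees(np.arctan2(d[1],d[0])).round(1))
print("cap",onz(c,200+248/5-.4,125+386/5-.4,.129))
B=np.array([onz(c,200+u/5-.4,125+v/5-.4,.005)[:2] for u,v in [(157,78),(422,150),(92,332),(350,401)]]); print(B.round(4),B.mean(0))
E
```

```text
[[ 0.4504 -0.2879]
 [ 0.471  -0.2935]
 [ 0.4666 -0.3143]
 [ 0.4449 -0.308 ]] [ 0.45822474 -0.30092318]
0.0213 -15.4
0.0212 -101.8
0.0227 163.8
0.0209 74.6
cap [ 0.45783598 -0.30027002  0.129     ]
[[ 0.4314 -0.2567]
 [ 0.5031 -0.276 ]
 [ 0.4118 -0.3282]
 [ 0.4849 -0.3486]] [ 0.45783602 -0.30237545]
```

Confirmed: larger grey gauge in the holder, yaw about -15.4°, axis near (0.459,-0.301). Aligning and descending part way, then rechecking.

```bash
python3 -m pendant '[-0.06,-0.27,-0.1,0,0,-0.77,70, -0.06,-0.265,-0.1,0,0,-0.77,70, 0,0,-0.7,0,0,0,70, 0,0,-0.9,0,0,0,70, 0,0,0,0,0,0,70, 0,0,0,0,0,0,70]'
python3 - <<'E'
from h import *
c=env.read_camera("wrist"); im=c["image"]; print(proj(c,(.459,-.301,.129)))
cv2.imwrite(f"pics/w12.png",im[:,:,::-1])
s=env.read_camera("scene");cv2.imwrite("pics/s12.png",cv2.resize(s["image"][140:290,300:430,::-1],None,fx=4,fy=4,interpolation=cv2.INTER_CUBIC))
E
```

```text
time_s: 17.9
tool_pos: [0.4591, -0.3025, 0.1911]
tool_rot: [-89.9, -0.1, -105.3]
force: [0.6, 0.1, 0.6]
grip_width: 0.07
[254.56354249 204.47046906]
```

View pics/w12.png

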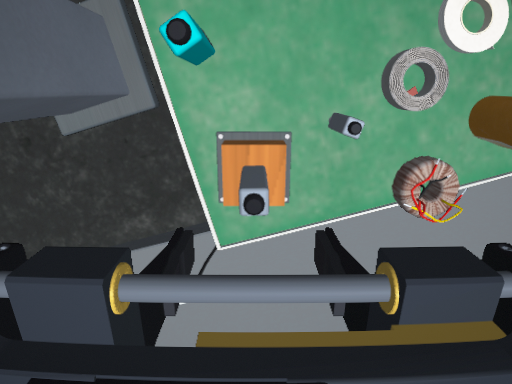

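View pics/s12.png

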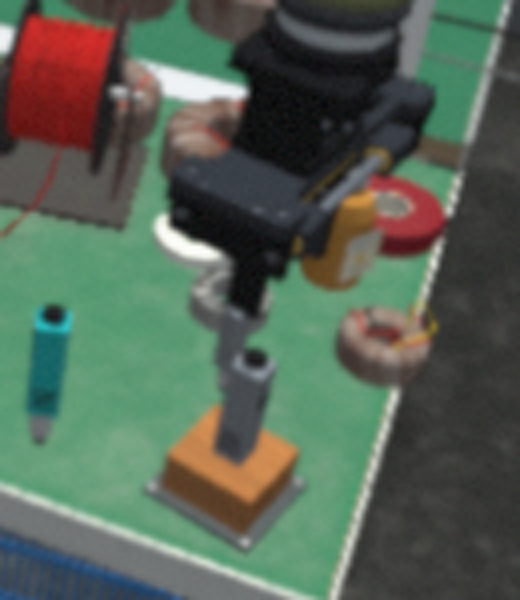

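Aligned (cap at (254,204), predicted (254.6,204.5), midway between fingers). Descending and closing.

```bash
python3 -m pendant '[0,0,-0.7,0,0,0,70, 0,0,-0.8,0,0,0,70, 0,0,-0.8,0,0,0,70, 0,0,-0.5,0,0,0,70, 0,0,-0.13,0,0,0,60, 0,0,0,0,0,0,40, 0,0,0,0,0,0,15, 0,0,0,0,0,0,15, 0,0,0,0,0,0,15, 0,0,0,0,0,0,15]' 40
python3 -m pendant '[0,0,0,0,0,0,15, 0,0,0,0,0,0,15]'
```

```text
time_s: 19.25
tool_pos: [0.4586, -0.3027, 0.0731]
tool_rot: [-90.0, -0.0, -105.4]
force: [-0.1, 0.4, 1.4]
grip_width: 0.024
time_s: 19.5
tool_pos: [0.4586, -0.3027, 0.073]
tool_rot: [-90.0, -0.0, -105.4]
force: [-0.5, 0.1, 2.7]
grip_width: 0.0239
```

```bash
python3 -m pendant '[0,0,0.15,0,0,0,15, 0,0,0.4,0,0,0,15, 0,0,0.6,0,0,0,15, 0,0,0.8,0,0,0,15, 0,0,0.8,0,0,0,15, 0,0,0.4,0,0,0,15, 0,0,0,0,0,0,15, 0,0,0,0,0,0,15]'
python3 - <<'E'
from h import *
c=env.read_camera("wrist"); im=c["image"]
cv2.imwrite(f"pics/w13.png",im[:,:,::-1])
s=env.read_camera("scene");cv2.imwrite("pics/s13.png",cv2.resize(s["image"][140:290,300:430,::-1],None,fx=4,fy=4,interpolation=cv2.INTER_CUBIC))
o=env.get_obs(); print(o["tool_pos"],o["force"],o["qpos"].round(1))
E
```

```text
time_s: 20.5
tool_pos: [0.4576, -0.3021, 0.1975]
tool_rot: [-90.1, -0.0, -105.4]
force: [-0.1, 0.0, -1.5]
grip_width: 0.0235
[ 0.45754645 -0.3021228   0.19732822] [-0.22883366  0.77980273 -1.42868803] [ -9.9   8.1  44.5 101.   -5.8  73.4  20.6]
```

View pics/s13.png

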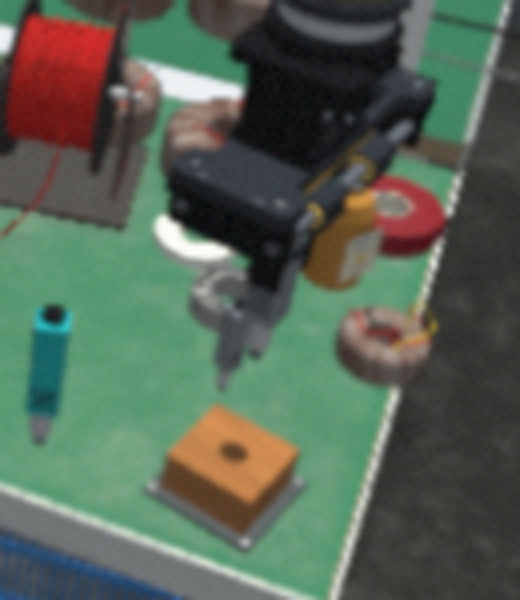

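View pics/w13.png

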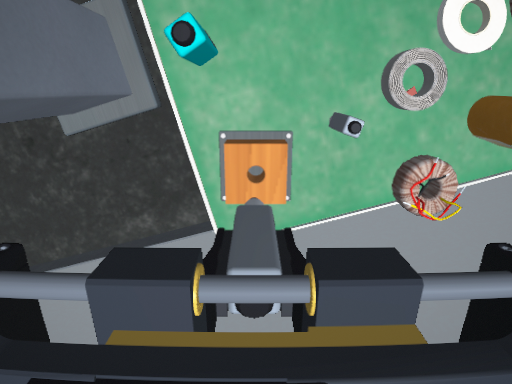

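```bash
python3 -m pendant '[0.6,0.3,0.1,0,0,0.3,15, 0.6,0.6,0.1,0,0,0.3,15, 0.62,0.85,0,0,0,0.3,15, 0,0.85,0,0,0,0.3,15, 0,0.85,0,0,0,0.3,15, 0,0.85,0,0,0,0.3,15, 0,0.85,0,0.02,-0.35,0,15, 0,0.85,0,0.02,-0.35,0,15, 0,0.85,0,0.02,-0.35,0,15, 0,0.75,0,0.01,-0.35,0,15]'
python3 -m pendant '[0,0,0,0,0,0,15, 0,0,0,0,0,0,15]'
python3 - <<'E'
from h import *
from scipy.spatial.transform import Rotation as Ro
for n in ["scene","wrist"]:
    c=env.read_camera(n); im=c["image"]
    if n=="scene": im=cv2.resize(im[140:250,215:365],None,fx=5,fy=5,interpolation=cv2.INTER_CUBIC)
    cv2.imwrite(f"pics/{n}14.png",im[:,:,::-1])
o=env.get_obs(); R=Ro.from_euler("xyz",o["tool_rot"],degrees=True).as_matrix(); print(o["tool_pos"],R[:,1],o["force"])
print("tip",o["tool_pos"]+R[:,1]*.07)
th=np.radians(2.8);a=np.radians(14);t=-np.array([-np.sin(a)*np.cos(th),-np.sin(a)*np.sin(th),np.cos(a)]);print(t,"need rotvec deg",np.degrees(np.cross(R[:,1],t)))
E
```

```text
time_s: 21.85
tool_pos: [0.5307, 0.0056, 0.2066]
tool_rot: [-75.9, 0.0, -87.1]
force: [0.2, 0.0, -1.3]
grip_width: 0.0235
time_s: 22.1
tool_pos: [0.5311, 0.0025, 0.2067]
tool_rot: [-76.0, -0.0, -87.3]
force: [-0.4, -0.5, -0.9]
grip_width: 0.0235
[0.53142003 0.00107712 0.20674175] [ 0.2415819   0.01073651 -0.97032104] [-0.50506342 -0.26499573 -1.18805811]
tip [0.54833076 0.00182867 0.13881928]
[ 0.24163307  0.01181783 -0.97029573] need rotvec deg [ 0.06013208 -0.0031952   0.0149358 ]
```

View pics/scene14.png

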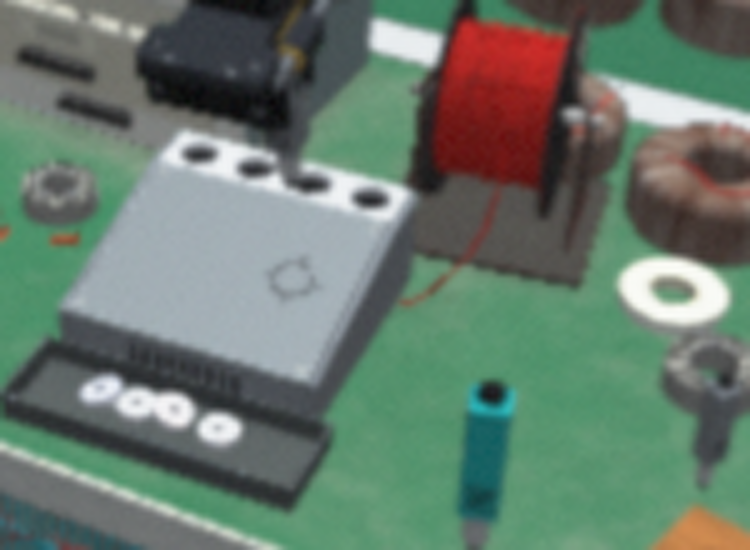

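View pics/wrist14.png

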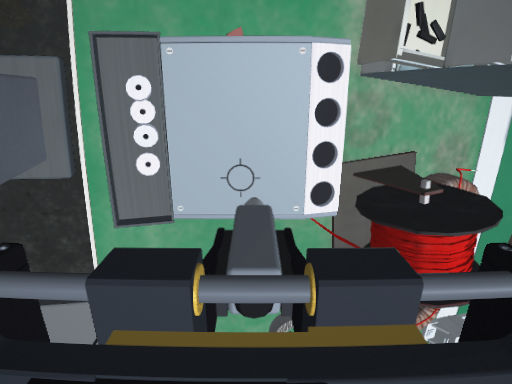

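```bash
python3 -m pendant '[0.01,0.015,-0.5,0,0,0,15, 0.01,0.01,-0.6,0,0,0,15, 0.01,0.01,-0.435,0,0,0,15, 0,0,0,0,0,0,15, 0,0,0,0,0,0,15]'
python3 - <<'E'
from h import *
from scipy.spatial.transform import Rotation as Ro
o=env.get_obs(); R=Ro.from_euler("xyz",o["tool_rot"],degrees=True).as_matrix()
tip=o["tool_pos"]+R[:,1]*.07; print("tip",tip,R[:,1],o["force"])
M=np.array([.5532,.0034,.0628]); t=R[:,1]; d=M-tip; print("along",d@t,"lat",d-(d@t)*t)
c=env.read_camera("scene"); print("pred tip px",proj(c,tip)); b=(245,165,305,215)
cv2.imwrite("pics/s15.png",cv2.resize(c["image"][b[1]:b[3],b[0]:b[2],::-1],None,fx=12,fy=12,interpolation=cv2.INTER_CUBIC))
c=env.read_camera("wrist"); print("pred tip wrist",proj(c,tip)); cv2.imwrite("pics/w15.png",cv2.resize(c["image"][100:300,150:350,::-1],None,fx=3,fy=3,interpolation=cv2.INTER_CUBIC))
E
```

```text
time_s: 22.82
tool_pos: [0.5331, 0.0024, 0.1461]
tool_rot: [-75.9, 0.0, -87.4]
force: [1.0, -0.5, -1.3]
grip_width: 0.0238
tip [0.55007624 0.00316369 0.07822429] [ 0.24294064  0.01103601 -0.96997838] [ 0.96162938 -0.46051667 -1.31601272]
along 0.015722727410769625 lat [-6.95928223e-04  6.27984926e-05 -1.73587581e-04]
pred tip px [273.00264748 192.24464521]
pred tip wrist [255.2337331  203.26354412]
```

View pics/s15.png

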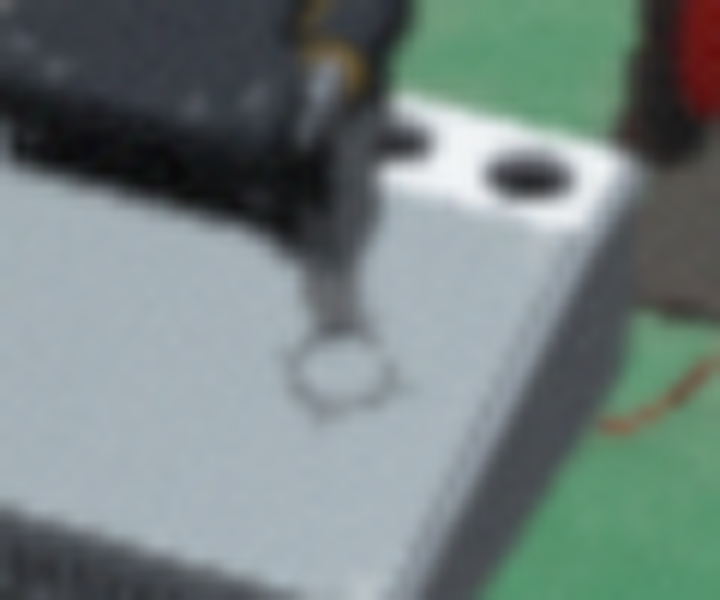

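View pics/w15.png

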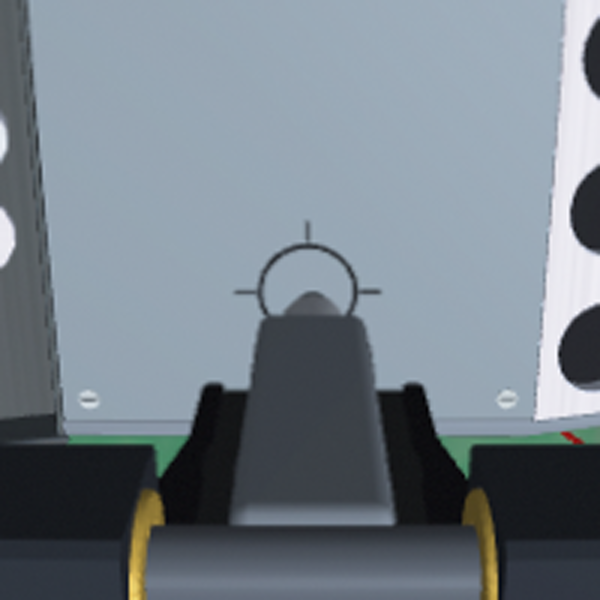

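```bash
python3 - <<'E'
from h import *
from scipy.spatial.transform import Rotation as Ro
o=env.get_obs(); R=Ro.from_euler("xyz",o["tool_rot"],degrees=True).as_matrix(); t=R[:,1]
tip=o["tool_pos"]+t*.07; con=tip+t*.0157
for n,r in (("scene",(273.1,195.3)),("wrist",(150+308/3-.4,100+291/3-.4))):
    c=env.read_camera(n); p=proj(c,con); 
    w=onplane(c,*r,con,t); print(n,"contact px",p,"ring px",r,"ring-contact mm",((w-con)*1000).round(2), "along jaw z",((w-con)@R[:,2]*1000).round(2),"tool x",((w-con)@R[:,0]*1000).round(2))
E
```

```text
scene contact px [273.30980096 195.27516081] ring px (273.1, 195.3) ring-contact mm [-0.34  0.58 -0.08] along jaw z -0.32 tool x -0.59
wrist contact px [255.63865873 197.0033534 ] ring px (252.26666666666668, 196.6) ring-contact mm [-2.76  0.23 -0.69] along jaw z -2.83 tool x -0.35
```

```bash
python3 -m pendant '[0.01,0,-0.1,0,0,0,15, 0.015,0,-0.1,0,0,0,15, 0.01,0,-0.1,0,0,0,15, 0,0,0,0,0,0,15, 0,0,0,0,0,0,15]'; python3 -m pendant '[0.0125,0,-0.05,0,0,0,15, 0,0,0,0,0,0,15, 0,0,0,0,0,0,15]'; python3 -m pendant '[0.0125,0,-0.05,0,0,0,15, 0,0,0,0,0,0,15, 0,0,0,0,0,0,15]'
python3 - <<'E'
from h import *
from scipy.spatial.transform import Rotation as Ro
F=[]
for i in range(6):
    env.read_camera("top"); o=env.get_obs(); F.append(o["force"])
R=Ro.from_euler("xyz",o["tool_rot"],degrees=True).as_matrix(); t=R[:,1]
tip=o["tool_pos"]+t*.07; print(tip,t,np.mean(F,0),"along n",(np.mean(F,0)@-t), "travel past mark plane",(tip-np.array([.5525,.0036,.0627]))@t)
E
```

```text
time_s: 23.65
tool_pos: [0.5338, 0.0028, 0.1333]
tool_rot: [-76.0, 0.0, -87.4]
force: [0.1, -0.0, -0.8]
grip_width: 0.0239
time_s: 24.02
tool_pos: [0.5342, 0.0028, 0.1313]
tool_rot: [-76.0, 0.0, -87.4]
force: [-0.7, -0.1, -1.2]
grip_width: 0.024
time_s: 24.4
tool_pos: [0.535, 0.0029, 0.1296]
tool_rot: [-75.9, 0.0, -87.4]
force: [-0.6, 0.4, 0.4]
grip_width: 0.024
[0.55193547 0.00366827 0.06161376] [ 0.24258039  0.01143258 -0.97006394] [-0.15670989  0.20944094  0.42706903] along n 0.4499045637462966 travel past mark plane 0.0009175605155456463
```

```bash
python3 -m pendant '[0.0125,0,-0.05,0,0,0,15, 0,0,0,0,0,0,15, 0,0,0,0,0,0,15]'; python3 -m pendant '[0.0125,0,-0.05,0,0,0,15, 0,0,0,0,0,0,15, 0,0,0,0,0,0,15]'
python3 - <<'E'
from h import *
from scipy.spatial.transform import Rotation as Ro
F=[];T=[]
for i in range(10):
    env.read_camera("top"); o=env.get_obs(); F.append(o["force"]); T.append(o["tool_pos"])
R=Ro.from_euler("xyz",o["tool_rot"],degrees=True).as_matrix(); t=R[:,1]
tip=np.mean(T,0)+t*.07; print(tip,np.mean(T,0),t,np.mean(F,0),"along n",(np.mean(F,0)@-t), "travel past mark plane",(tip-np.array([.5525,.0036,.0627]))@t)
E
```

```text
time_s: 25.08
tool_pos: [0.5354, 0.0029, 0.1275]
tool_rot: [-76.0, 0.0, -87.4]
force: [0.8, 0.7, 1.3]
grip_width: 0.0234
time_s: 25.45
tool_pos: [0.536, 0.0029, 0.1255]
tool_rot: [-75.9, 0.0, -87.4]
force: [-0.9, 0.6, 3.2]
grip_width: 0.0235
[0.55288881 0.00367268 0.05758629] [0.53591862 0.0028759  0.12549342] [ 0.24243125  0.01138256 -0.97010181] [0.27027954 0.31049043 2.97195419] along n 2.81403975860196 travel past mark plane 0.005055903180574144
```

Net push along the normal is about 4 N, which is half travel. Last look.

```bash
python3 - <<'E'
from h import *
c=env.read_camera("scene"); 
cv2.imwrite("pics/s16.png",cv2.resize(c["image"][140:250,150:330,::-1],None,fx=4.4,fy=4.4,interpolation=cv2.INTER_CUBIC))
cv2.imwrite("pics/s16z.png",cv2.resize(c["image"][165:215,245:305,::-1],None,fx=10,fy=10,interpolation=cv2.INTER_CUBIC))
c=env.read_camera("wrist"); cv2.imwrite("pics/w16.png",cv2.resize(c["image"][40:290,30:350,::-1],None,fx=2.4,fy=2.4,interpolation=cv2.INTER_CUBIC))
E
```

```text
(no output)
```

View pics/s16.png

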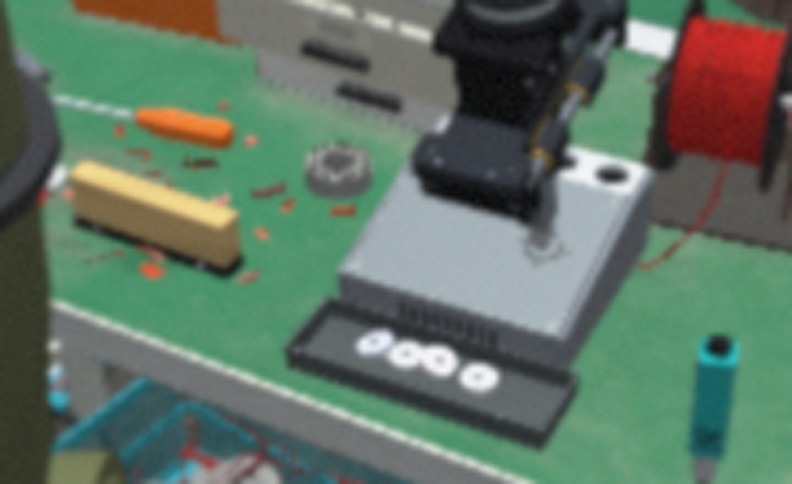

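View pics/s16z.png

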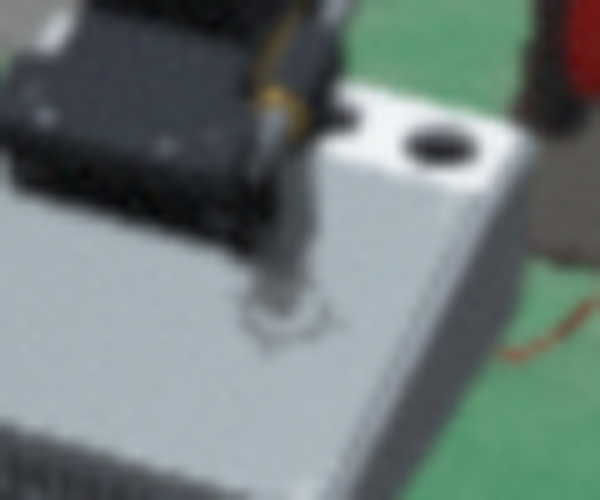

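View pics/w16.png

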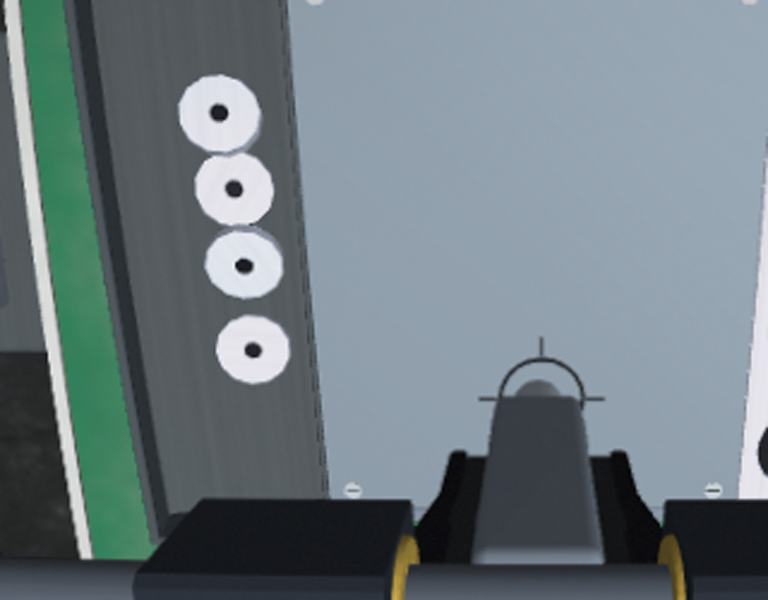

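Foot sits inside the ring in both views (scene sleeve end (278,300) with ring (287,307); wrist columns 540 against 541). Slugs are in the tray and the block is standing. Handing in.

```bash
python3 - <<'E'
from cell import env
print(env.get_obs()["time_s"],env.get_obs()["force"],env.get_obs()["joint_velocities"].round(2)); print(env.sign_off())
E
```

```text
26.05 [1.07019385 0.19148614 3.0238842 ] [ 0.09 -0.02  0.    0.01  0.09 -0.05  0.  ]
the job is handed in; nothing more can be done
None
```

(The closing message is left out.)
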